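# Raise the heavy lid of the scrap box with its lever

### The arm

A 6-joint arm with a two-finger parallel gripper is mounted at the origin on the work surface. World frame = base frame: x ahead of the robot, y to its left, z up, the work surface at z = 0. Lengths are in mm, angles in rad, forces in N, time in s.
With the tool pointing down it reaches from about 275 to 825 mm from the base axis. Payload 5.2 kg.
Tool frame: the origin (TCP) lies on the front face of the gripper's body, between the roots of the fingers; the fingertips stand 84 mm ahead of it and the grasp point (between the pads) lies 65 mm ahead of it (hold_point_z is the distance from the TCP to the grasp point, in mm); z points along the fingers, y is the line along which they close (so a half turn about z gives the same grasp; the last joint's range is limited). The gripper opens to 93 mm and grips with 3 to 60 N. Pads are 15 mm wide; open, the fingers measure 128 mm over their backs; the gripper's body (75 mm by 188 mm) begins 65 mm behind the grasp point.
Start: joints at [0.94, 0.259, 1.535, -0, 1.348, -0.203], TCP at [228.158, 500.449, 302.753] pointing down, gripper open.
Joint ranges: [-3.14, 3.14], [-0.91, 2.08], [0.19, 2.58], [-1.22, 4.36], [0.22, 2.71], [-3.12, 3.12]. Speed limits (rad/s): [2.57, 2.57, 3.14, 3.14, 3.14, 3.14].

### API

Orientations are given as a 3x3 rotation matrix whose columns are the frame's x, y, z axes.
In Python, from rig import * gives the robot as it stands. Calls block until the motion is done:
- goto(position, orientation): joint-space move of the TCP to a pose.
- line_to(position, ori=None, velocity=150, max_force=None): straight line of the TCP; ori=None keeps the orientation; velocity is the mean speed in mm/s. With max_force (N) it stops when the force on the tool has changed by that much, and returns True; else False.
- move_joints(angles): joint-space move.
- release() and grab(squeeze=None): open the fingers fully, or close them until they stop; squeeze is the grip in N (None keeps the last).
- sleep(seconds).
- ik(position, orientation): joint angles nearest the present ones, or None.
- snapshot(name): name is "scene" or "top" or "wrist"; returns a dict with "color" (420x560x3 uint8, red, green, blue), "z_map" (420x560 float32, mm along the optical axis (not along the pixel's ray), 0 where there is no reading), "fx", "fy", "cx", "cy" (pixels), "extrinsics" (4x4, takes a point from world to camera coordinates). Camera axes: x right, y down, z forward; pixel columns grow to the right and rows downward; lengths in mm; the calibration is good to about 2 mm. A picture is of the moment at which its call begins.
A pose or a line that the arm cannot do raises IKError and nothing moves.
- job_done(): hands the job in; it is judged then, once.
Readings, each from a call of its own:
- get_clock(): time.
- get_joint_pos(): joint angles.
- get_dq(): joint speeds.
- get_joint_efforts(): joint torques, N m.
- get_position(): TCP position.
- get_ee_rot(): TCP orientation.
- get_contact_force(): force on the tool from outside, world axes, zero at the start.
- get_wrist_torque(): the same for the moment, N m.
- get_width(): opening from 0.0 (shut) to 1.0 (fully open).
- get_grip_force(): force on a finger pad.
Only numpy, scipy, OpenCV 4.12 (cv2) and the standard library are available. Lean on these libraries where they do the work, as an engineer would, in place of code of your own. Each camera call takes 0.05 s, during which the arm holds its last target. There are 200 camera calls.

### The job

Open the steel scrap box with its bent lever: with the fingertips, push the lever along its guide towards the box until its shoulders stop against the guide posts and its steel toe lies under the lid's lip, then press the pad at its long end down until the arm sits on the rubber stop and the heavy lid is fully raised. Finish while still holding the pad down with the lid up. Do not lift the lever out of its guide, do not touch the lid itself, and leave everything else on the bench where it stands.

Things in the scene. Friction and masses are not known exactly. Their poses are not given: they have to be found in the camera images.
- station: Fixed grey steel station, one piece. Origin on the bench under the fulcrum; x runs along the lever guide from the long end to the box, z up. Base plate 460 x 70 x 5 mm (x -185 to +275). Two guide posts, 75 mm tall, 36 mm along x, stand either side of x = 0, gap 18.4 mm, outer faces at y = +-19. Open scrap box: x 140 to 270, 190 mm wide, 74 mm tall.
- fulcrum (a point): Top of the round steel fulcrum between the guide posts (a bar of radius 12 mm across the guide), 45 mm above the bench at station x = 0. A flat bed of the same height runs from it to station x = 85. Axes as the station's. Pressing turns the lever about this point.
- stop (a point): Centre of the top of the rubber stop, an upright cylinder of radius 12 mm on the base plate: station x = -150, 33 mm above the bench. The long arm comes down on it.
- lever: Loose bent lever, about 0.57 kg, resting in the guide, its heavy toe half flat on the bed. Origin on its underside, over the fulcrum when home; starts drawn back, at station x = -38 to -50 mm. x runs along the flat half to the box, z up. Aluminium bar 16 x 8 mm, flat for x > -45; behind that the long arm rises at 24 deg for 165 mm to the pad. Pushing it along takes about 3 to 6 N.
- shoulder (a point): Middle of the front face of the lever's shoulders, a 36 mm wide cross bar at lever x = -19.5 mm, 4 mm above its underside. When home it stops against the guide posts' near faces (station x = -18 mm).
- pad (a point): Centre of the top face of the black pad on the lever's long end (46 mm along the arm, 32 mm wide, 16 mm thick, rising with the arm). Lever frame x = -165, z = 80 mm; at the start about 125 mm above the bench. Pressing takes 5 to 10 N and turns the lever about 0.38 rad until the arm meets the rubber stop; the pad is then about level. Let go, it comes back up.
- pad_end (a point): Centre of the end face of pad and arm at the long end, the face to push to slide the lever home: 32 mm wide, 24 mm tall, leaning with the arm. In the lever frame at x = -191, z = 78 mm.
- toe (a point): Top front edge, middle, of the lever's dark steel toe block (52 x 40 x 26 mm): lever frame x = 130, z = 26 mm. At station x = 130 when home, 40 mm behind the lip's edge and 5 mm below the lid.
- lip (a point): Middle of the lid's free edge (its top side), which overhangs the box by 50 mm towards the lever: station x = 90, 82 mm above the bench when shut.
- flap (a joint): Heavy hinged steel lid of the box, 180 x 190 x 6 mm, about 1.5 kg, hinged along the box's far edge (station x = 270). Value = opening angle in rad: 0 shut, about 0.26 with the lever home and down on its stop. Falls shut by itself.
- spool: Bystander: spool of copper wire standing upright, 60 mm diameter, 48 mm tall, origin under its centre, beside the lever on its left.
- flux_tin: Bystander: small round steel tin, 52 mm diameter, 45 mm tall, origin under its centre, beside the lever on its right.
- glass_block: Bystander: flat green glass block 50 x 50 x 22 mm, origin under its centre, right of the guide.
- screwdriver: Bystander: screwdriver lying on the bench, far right, origin under its middle.
- tape_dispenser: Bystander: heavy grey tape dispenser 150 x 60 x 104 mm, origin under its centre, left near the robot.
- pliers: Bystander: pliers lying on the bench, 150 mm long, right near the robot.
- calculator: Bystander: pocket calculator 110 x 75 x 16 mm, origin under its centre, on the right.

How it is judged:
By the outcome, as a careful person would: the job done as asked, in the order asked, and still so for the second after the job is handed in, while the arm keeps its last pose, push and grip.
It also fails if it takes over 42 s, if anything falls off the work surface, if the arm or the gripper's body presses on something with over 40 N, if the wrist force passes 120 N, or if a joint passes its speed limit or range.

## Working session

There is one attempt and no reset: what is moved stays moved. The work goes in short steps, each a Python script; the robot and the scene stay as the last script left them, time stands still between calls to the robot, and variables do not carry over. Pictures are saved under pics/ and viewed, at most 10 in all, crops included, and the job is handed in when it is done.

```bash
mkdir -p pics
cat > h.py <<'E'
from rig import *
import numpy as np, cv2
def snap(n,f):
    s=snapshot(n); cv2.imwrite(f'pics/{f}.png',s['color'][:,:,::-1]); np.savez(f'pics/{f}.npz',**s); return s
def cloud(s):
    v,u=np.mgrid[0:420,0:560]; z=s['z_map'].astype(float)
    P=np.stack([(u-s['cx'])/s['fx']*z,(v-s['cy'])/s['fy']*z,z],-1)
    E=np.array(s['extrinsics']); P=(P-E[:3,3])@E[:3,:3]; P[z==0]=np.nan
    return P
E
python3 - <<'E'
from h import *
for n in('top','scene'): s=snap(n,n+'1')
print(get_clock(),get_ee_rot())
E
```

```text
0.1 [[-9.09883860e-01  4.14861959e-01 -9.57294657e-04]
 [ 4.14862918e-01  9.09883053e-01 -1.26105849e-03]
 [ 3.47860987e-04 -1.54456283e-03 -9.99998747e-01]]
```

View pics/top1.png

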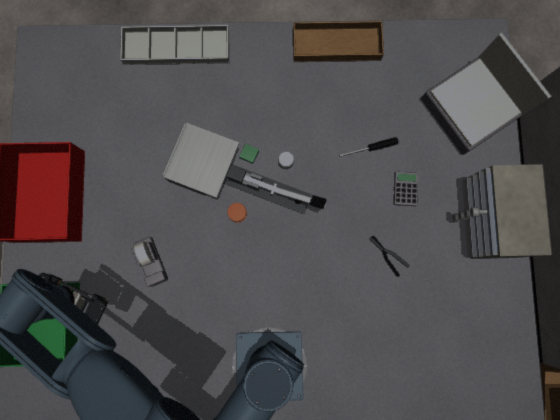

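View pics/scene1.png

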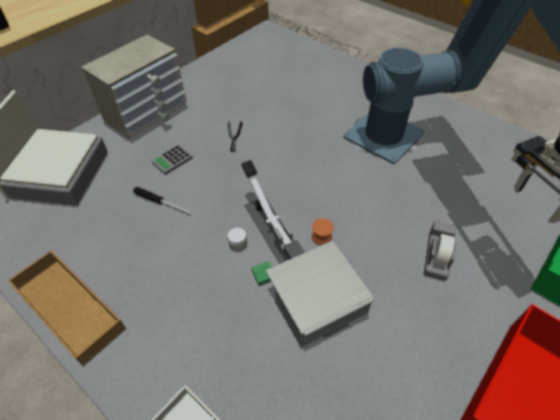

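The top view shows the lid at about (200,160), the black pad at (318,202), and the lever running between them. The spool is at (237,212), the tin at (286,160) and the glass block at (249,153). The robot base is at (268,360).

Run:
```python
from h import *
s=dict(np.load('pics/top1.npz')); P=cloud(s); c=s['color'].astype(int)
v,u=np.mgrid[0:420,0:560]
lid=(P[...,2]>70)&(P[...,2]<95)&(u>155)&(u<245)&(v>115)&(v<205)
L=P[lid]; r=cv2.minAreaRect(L[:,:2].astype(np.float32)); print('lid',r,np.median(L[:,2]),lid.sum()); print(cv2.boxPoints(r))
pad=(c.max(2)<50)&(P[...,2]>85)&(u>300)&(u<335)&(v>185)&(v<215)
Q=P[pad]; print('pad',pad.sum(),Q.mean(0),Q[:,2].min(),Q[:,2].max()); r2=cv2.minAreaRect(Q[:,:2].astype(np.float32)); print(r2,cv2.boxPoints(r2))
lev=(P[...,2]>35)&(u>225)&(u<330)&(v>165)&(v<212)&(P[...,2]<150)
Q=P[lev]; m=Q.mean(0); w=np.linalg.svd((Q-m)[:,:2],full_matrices=False)[2][0]; print('axis',m,w)
for n,(a,b) in dict(spool=(237,212),tin=(286,160),glass=(249,153)).items(): print(n,P[b,a])
```

```text
lid ((635.9020385742188, 182.91455078125), (239.80740356445312, 191.1778106689453), 67.73571014404297) 81.48302230888706 3601
[[502.01065  108.16682 ]
 [678.9353    35.733467]
 [769.79346  257.6623  ]
 [592.8688   330.09564 ]]
pad 157 [ 495.94291745 -156.93671983  124.95417642] 109.19808473213344 138.63758185813307
((497.08697509765625, -157.64639282226562), (44.79865646362305, 33.224369049072266), 66.6583251953125) [[ 472.95944 -171.63055]
 [ 503.4647  -184.7945 ]
 [ 521.2145  -143.66223]
 [ 490.70926 -130.49829]]
axis [5.48077001e+02 3.74017034e-01 7.18530905e+01] [-0.28512375 -0.95849071]
spool [478.76658656  92.47395556  49.84581255]
tin [646.05562785 -66.6608119   43.10262439]
glass [676.66382427  53.66619901  21.90743691]
```

Run:
```python
from h import *
s=dict(np.load('pics/top1.npz')); P=cloud(s)
v,u=np.mgrid[0:420,0:560]
lid=((P[...,2]>77)&(P[...,2]<90)&(u>155)&(u<245)&(v>115)&(v<205)).astype(np.uint8)
lid=cv2.morphologyEx(lid,cv2.MORPH_OPEN,np.ones((9,9)))
r=cv2.minAreaRect(P[lid>0][:,:2].astype(np.float32)); print(r,'\n',cv2.boxPoints(r))
th=np.deg2rad(r[2]); 
for a in (np.array([np.cos(th),np.sin(th)]),np.array([-np.sin(th),np.cos(th)])): print(a)
# bright arm centreline, flat part + arm
c=s['color'].astype(int).min(2)
lev=(c>140)&(P[...,2]>50)&(P[...,2]<140)&(u>240)&(u<312)&(v>170)&(v<207)
Q=P[lev][:,:2]; l=cv2.fitLine(Q.astype(np.float32),cv2.DIST_HUBER,0,.01,.01).ravel(); print('lever line',l,len(Q))
# wrist look from above the pad end
ax=np.array([.36,.933]);ax/=np.linalg.norm(ax)
z=np.array([0,0,-1.]); y=np.array([-ax[1],ax[0],0]); 
if y@get_ee_rot()[:,1]<0: y=-y
R=np.stack([np.cross(y,z),y,z],1)
p=np.r_[np.array([496,-157])-ax*60,330]
print(ik(p,R)); 
grab(20); goto(p,R); snap('wrist','w1'); print(get_clock(),get_width())
```

```text
((0.0, 0.0), (0.0, 0.0), 0.0) 
 [[0. 0.]
 [0. 0.]
 [0. 0.]
 [0. 0.]]
[1. 0.]
[-0.  1.]
lever line [ 8.9743428e-02 -9.9596494e-01  5.1426477e+02 -1.1578314e+02] 1
[-6.36688778e-01  1.87005059e-01  1.56024127e+00 -4.44089210e-16
  1.39434633e+00 -2.68438055e-01]
4.2667 0.003284443550802441
```

View pics/w1.png

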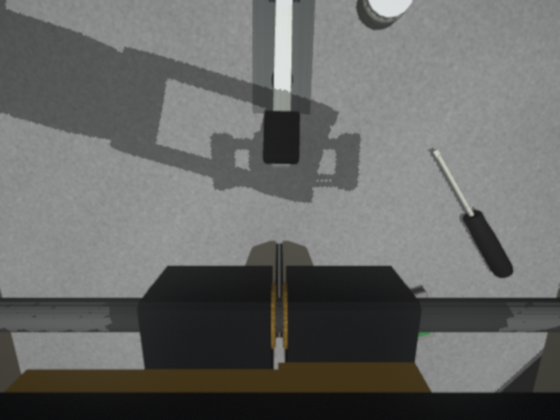

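The wrist view shows the pad at columns 263–299 and rows 111–163. The arm runs nearly straight up the picture at column 283, so the alignment is already close.

Run:
```python
from h import *
s=dict(np.load('pics/w1.npz')); P=cloud(s); c=s['color'].astype(int)
v,u=np.mgrid[0:420,0:560]
pad=(c.max(2)<50)&(P[...,2]>95)&(P[...,2]<160)&(v<170)&(v>105)&(u>255)&(u<305)
Q=P[pad]; r=cv2.minAreaRect(Q[:,:2].astype(np.float32)); print('pad',r,Q[:,2].min(),Q[:,2].max())
lev=(c.min(2)>170)&(v<112)&(u>268)&(u<298)&(P[...,2]>40)
rows=[(P[i][lev[i]|(pad[i])][:,:].mean(0)) for i in range(0,160,3) if (lev[i]|pad[i]).sum()>5]
rows=np.array(rows); l=cv2.fitLine(rows[:,:2].astype(np.float32),cv2.DIST_HUBER,0,.01,.01).ravel(); print('line',l,l[:2]*np.sign(l[1]))
e=Q@np.r_[l[:2]*np.sign(l[1]),0]; b=Q[e<e.min()+6]; print('end',b.mean(0),len(b)); print(rows[::6].round(1), get_position())
```

```text
pad ((497.9078063964844, -156.0672149658203), (44.96788787841797, 30.977752685546875), 67.63080596923828) 113.94831013000932 135.09062311611837
line [ 3.76855910e-01  9.26271915e-01  5.18868591e+02 -1.04318085e+02] [0.3768559 0.9262719]
end [ 490.60022154 -173.84225201  130.04788925] 187
[[ 546.4  -36.6   53.4]
 [ 540.1  -53.    59.4]
 [ 532.8  -69.2   66.9]
 [ 526.5  -85.5   74.6]
 [ 519.9 -101.5   82.6]
 [ 517.1 -118.5   90.3]
 [ 501.1 -147.3  122. ]
 [ 495.7 -161.3  128.8]] [ 474.69304226 -212.21007907  330.01521286]
```

```bash
cat >> h.py <<'E'
ax=np.array([.377,.926]);ax/=np.linalg.norm(ax)
PC=np.array([498,-156.3]); A3=np.r_[ax,0]
z=np.array([0,0,-1.]); y=np.array([-ax[1],ax[0],0])
if y@get_ee_rot()[:,1]<0: y=-y
R=np.stack([np.cross(y,z),y,z],1)
def at(d,h): return np.r_[PC+ax*d,h+84]
E
python3 - <<'E'
from h import *
goto(at(-62,200),R); line_to(at(-62,99),velocity=150)
print(get_contact_force())
hit=line_to(at(-40,99),velocity=60,max_force=5); print(hit,(get_position()[:2]-PC)@ax)
hit=line_to(at(25,99),velocity=30,max_force=14)
print(hit,(get_position()[:2]-PC)@ax,get_contact_force(),get_clock())
snap('wrist','w2')
s=snap('top','top2')
cv2.imwrite('pics/top2c.png',cv2.resize(s['color'][130:240,160:340,::-1],None,fx=4,fy=4))
E
```

```text
[-0.24937456 -0.3860218  -0.27749556]
False -39.52421280589234
True 5.114091091138854 [-1.53457252 -3.50126496  1.58893532] 7.3417
```

View pics/w2.png

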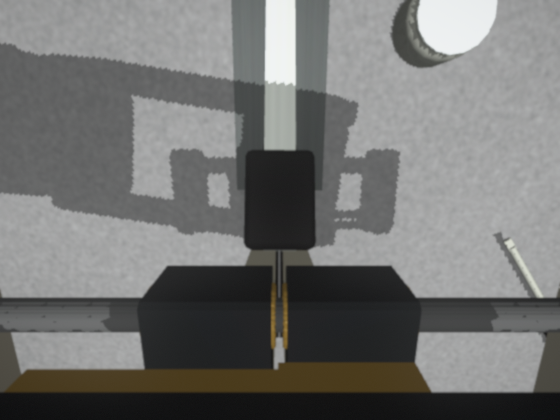

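View pics/top2c.png

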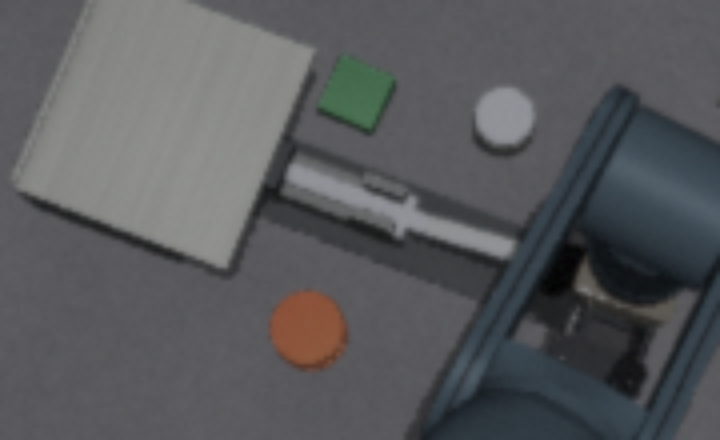

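The shoulder bar sits against the posts (crop pixel (407,215)) and the toe is under the lip. The pad is in front of the fingers at (280,200). I'll confirm the stop is firm, then find the pad again.

Run:
```python
from h import *
d=lambda:round(float((get_position()[:2]-PC)@ax),2)
print(d(),get_contact_force())
hit=line_to(at(d()+8,99),velocity=20,max_force=12); print(hit,d(),get_contact_force())
sleep(.2);print(d(),get_contact_force())
s=snap('wrist','w3'); P=cloud(s); c=s['color'].astype(int)
v,u=np.mgrid[0:420,0:560]
pad=(c.max(2)<50)&(P[...,2]>95)&(P[...,2]<160)&(v<246)&(v>145)&(u>235)&(u<325)
Q=P[pad]; r=cv2.minAreaRect(Q[:,:2].astype(np.float32)); print('pad',r,Q[:,2].min(),Q[:,2].max(),Q.mean(0))
w=np.array(r[0])-PC; print('along',w@ax,'across',w@np.array([-ax[1],ax[0]]))
```

```text
5.03 [-1.17038532 -2.93966649  1.78765902]
True 5.41 [-1.01385509 -1.73810103  2.33176569]
5.3 [-0.86288894 -2.10324909  1.51237387]
pad ((515.0826416015625, -114.17127227783203), (39.83439636230469, 31.731176376342773), 67.88748931884766) 114.18437737806308 134.4772456470801 [ 514.97849163 -114.45476562  125.1329278 ]
along 45.46033705787933 across 0.06401687279160502
```

The stop is firm: a further 12 N moved it only 0.3 mm. Next I move over the pad and press along the arc.

Run:
```python
from h import *
d=lambda:round(float((get_position()[:2]-PC)@ax),2)
F=208.5
line_to(at(-12,99),velocity=80); line_to(at(-12,165),velocity=150); line_to(at(F-170,165),velocity=150)
sleep(.2); f0=get_contact_force(); print(f0)
hit=line_to(at(F-170,115),velocity=35,max_force=3); h=get_position()[2]-84; print(hit,d(),h,get_contact_force()-f0)
r0=np.array([-170.,h-45])
for phi in np.linspace(0,.46,12)[1:]:
    c,s_=np.cos(phi),np.sin(phi); p=np.array([[c,-s_],[s_,c]])@r0   # long end down
    dx=(p[0]-r0[0])*.8
    hit=line_to(at(F-170+dx,p[1]+45),velocity=35,max_force=14)
    print(round(phi,3),hit,d(),round(get_position()[2]-84,1),(get_contact_force()-f0).round(1))
    if hit: break
s=snap('scene','s4'); cv2.imwrite('pics/s4c.png',cv2.resize(s['color'][150:345,200:400,::-1],None,fx=3,fy=3)); print(get_clock())
snap('wrist','w4')
```

```text
[-0.97383904 -1.29750329 -0.04736008]
True 38.33 122.97486356113939 [1.2882955  0.56236483 4.38786437]
0.042 False 35.84 116.8 [1.1 1.4 7.9]
0.084 False 33.27 109.7 [0.4 0.4 8.7]
0.125 False 30.91 102.4 [-0.6 -2.   7.8]
0.167 False 28.94 94.8 [-0.5 -2.6  8.2]
0.209 False 27.38 87.2 [-0.4 -2.3  8.4]
0.251 False 26.14 79.5 [-0.9 -2.5  8.2]
0.293 False 25.12 71.7 [-0.2 -2.6  6.5]
0.335 False 24.37 63.8 [-1.4 -2.2  7. ]
0.376 True 23.63 59.2 [-0.3 -1.   7.7]
13.9583
```

View pics/s4c.png

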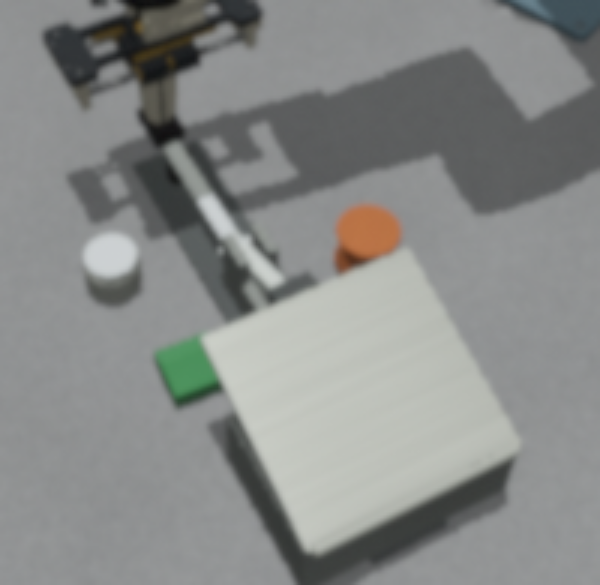

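The lid is raised and the toe is under it, with the arm down at the stop. I'll seat it more firmly and measure the lid angle.

Run:
```python
from h import *
f=lambda:get_contact_force().round(1)
p=get_position(); print(f())
for k in range(1,6):
    q=p.copy(); q[2]-=k*.8; line_to(q,R,velocity=10); sleep(.2); F=f(); print(k,get_position()[2]-84,F)
    if F[2]>20: break
s=snap('scene','s5'); P=cloud(s)
v,u=np.mgrid[0:420,0:560]
m=(u>285)&(u<350)&(v>258)&(v<305)&(P[...,2]>60)   # inside lid
Q=P[m]; n=np.linalg.svd(Q-Q.mean(0),full_matrices=False)[2][2]; print('lid angle',np.arccos(abs(n[2])),Q[:,2].max(),get_clock())
```

```text
[-1.1 -0.9  7.6]
1 59.23126524785644 [-2.4 -2.4  7.4]
2 59.07952457174096 [-3.6 -2.  13.1]
3 58.94723754212757 [-4.7 -0.9 19.7]
4 58.85516139196625 [-7.8 -0.1 23.7]
lid angle 0.2575151700835424 126.53820988250578 15.8583
```

Run:
```python
from h import *
sleep(.5); print(get_position(),get_contact_force())
print(job_done())
```

```text
[ 509.41629809 -136.09053001  142.83882329] [-6.60172148  1.03251889 23.43307602]
the job is handed in; nothing more can be done
None
```

The job is handed in, with no verdict shown: the lever was pushed home, the pad is held down on the rubber stop at about 23 N, and the lid measured 0.26 rad open. It took about 16.5 s of the 42 s, and nothing else on the bench was touched on purpose.

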